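# Unlatch the sprung jaw of the sherd clamp and hold it open

## Robot

A 6-joint arm with a two-finger parallel gripper is mounted at the origin on the work surface. World frame = base frame: x ahead of the robot, y to its left, z up, the work surface at z = 0. Lengths are in m, angles in rad, forces in N, time in s.
With the tool pointing down it reaches from about 0.35 to 0.775 m from the base axis. Payload 7.3 kg.
Tool frame: the origin (TCP) lies at the centre of the arm's flange, where the gripper is bolted on; the fingertips stand 178 mm ahead of it and the grasp point (between the pads) lies 159 mm ahead of it; z points along the fingers, y is the line along which they close (so a half turn about z gives the same grasp; the last joint's range is limited). The gripper opens to 92 mm and grips with 3 to 60 N. Pads are 19 mm wide; open, the fingers measure 130 mm over their backs; the gripper's body (75 mm by 190 mm) begins 47 mm behind the grasp point.
Start: joints at [0.997, 0.342, 1.524, -0, 1.275, -0.146], TCP at [0.218, 0.478, 0.405] pointing down, gripper open.
Joint ranges: [-2.53, 2.53], [-0.77, 2.02], [0.04, 2.7], [-1, 4.14], [0.28, 2.66], [-3.11, 3.11]. Speed limits (rad/s): [2.57, 2.57, 3.14, 3.14, 3.14, 3.14].

## Interface

Orientations are given as [roll, pitch, yaw] about the fixed x, y, z axes, in that order (R = Rz(yaw) Ry(pitch) Rx(roll)).
In Python, from cell import robot gives the robot as it stands.
- The arm moves only by the tool hand_motion, called after "Emit:" by a JSON object that holds its "fn" and its "kwargs", one argument or row to a line. Schema: {"type":"object","properties":{"steps":{"type":"array","items":{"type":"array","items":{"type":"array","items":{"type":"number"},"minItems":6,"maxItems":6},"minItems":1,"maxItems":8},"minItems":1,"maxItems":1},"finger_gap":{"type":"number"},"clamp_n":{"type":"number"},"only":{"type":"string"},"quiet":{"type":"boolean"},"lines":{"type":"string"}},"required":["steps"],"additionalProperties":false}. steps is a list that holds a single list of rows (three levels of brackets), with 1 to 8 rows, each of 6 numbers: dx, dy, dz in fractions of the full range, 1 being 0.3 m, then a rotation vector rx, ry, rz in a scale on which 1.0 is 2 pi rad; each row shifts and turns the commanded pose from where the row before left it, along the tool's axes as they then stand; what a row does not reach is not made up. A row lasts 1/12 s, in which the tool goes at most 0.0417 m and 0.125 rad, less where a joint would pass 70% of its speed; a pose out of reach is approached as far as the arm can. finger_gap is the finger opening in m, set as the call begins (left out keeps the last). The fingers move at their own pace and stop on an object; clamp_n is the grip in N (left out, the last holds). Time passes only in rows, so rows that do not move let the fingers close. The tool returns the time, the measured TCP pose, the force, the opening and the grip force at its end. only (a regular expression) keeps the lines of the reply that match it, lines (a string "A,B") keeps lines A to B, and quiet returns only ok. Input that does not fit is refused with a message, and nothing moves.
- robot.observe(): the state, without advancing time (a new reading comes with each control period).
- robot.read_camera(name): name is "scene" or "top" or "wrist"; returns a dict with "image" (480x640x3 uint8, red, green, blue), "fx", "fy", "cx", "cy" (pixels), "pose" (4x4, takes a point from camera to world coordinates). Camera axes: x right, y down, z forward; pixel columns grow to the right and rows downward; lengths in m; the calibration is good to about 2 mm. A picture is of the moment at which its call begins. There is no depth.
- robot.hand_in(): hands the job in; it is judged then, once.
The state is a dict: "time": time; "qpos": joint angles; "qvel": joint speeds; "joint_efforts": joint torques, N m; "tool_pos": TCP position; "tool_rot": TCP orientation; "contact_force": force on the tool from outside, world axes, zero at the start; "torque": the same for the moment, N m; "opening": finger opening in m; "grip_force": force on a finger pad.
Only numpy, scipy, OpenCV 4.12 (cv2) and the standard library are available. Lean on these libraries where they do the work, as an engineer would, in place of code of your own. Each camera call takes 0.05 s, during which the arm holds its last target. There are 200 camera calls.

## Task

I want to set a broken rim piece in the small sherd clamp on the bench: turn its black latch knob fully anticlockwise (seen from above) to its end stop so that the latch frees the jaw, then push the sprung jaw by its upright post away from the fixed jaw, as far as its stop, and keep holding it there with the gripper. Finish while still holding the jaw wide open - do not let go, it springs shut - leave the latch knob at its stop, and leave the other things on the bench undisturbed.

Things in the scene. Friction and masses are not known exactly. Their poses are not given: they have to be found in the camera images.
- clamp: Sherd clamp: grey base plate 190 (x) x 270 (y) x 10 mm fixed to the bench. Origin: centre of its underside, on the bench; z up. On it, at its own x, y in mm: jaw pivot (15, 5), latch knob axis (-40, 50), fixed jaw (rubber-faced steel block 50 mm long, top 44 mm above the bench) at (-40, -39), on the -x side of the swinging jaw, stop pin (12 mm thick, top 36 mm up) at (55, -60).
- jaw_pivot (a point): Point on the vertical axis of the swinging jaw, 21 mm above the bench, at the clamp's (15, 5) mm.
- jaw_post (a point): On the axis of the jaw's upright round steel post, 80 mm above the bench. Post 14 mm thick, top 105 mm up, 120 mm from the jaw's pivot axis, on a flat aluminium arm 14 mm wide, top 26 mm up (collar at the post's foot to 30 mm). Push it or pinch it from above; it may turn between the pads. In the clamp's frame at (-45, -99) mm when shut, about (60, -106) when fully open.
- jaw (a joint): Jaw angle about its vertical pivot, rad: 0 shut (spring-held), 0.9 fully open at its stop; grows anticlockwise from above, the post swinging mainly along the clamp's +x. Clamp-frame bearing from pivot to post: 4.19 + this value. The spring takes about 3.3 N at the post to start, 7.5 N at the stop, and shuts the jaw if let go. While latched the jaw blocks after about 0.1 rad.
- latch_grip (a point): On the vertical axis of the black latch knob, 64 mm above the bench, at the height to grip. Grip: a bar 44 mm long, 14 mm thick, from 39 to 75 mm above the bench, on a disc 46 mm across; pinch it across its thickness. The bar lies along 1.2 rad (anticlockwise) in this point's own frame. The steel latch bar, 65 mm long, below it points the same way as the grip's white mark.
- latch (a joint): Latch knob angle, rad: 0 = end stop fully anticlockwise from above, latch clear; grows clockwise, to 1.6. In the clamp's frame grip bar and latch point along 1.2 rad minus this value. Starts between 0.9 and 1.4, where the latch blocks the jaw's tail. Light friction (0.05 N m); it stays where it is left.
- weight: Small brass weight 32 mm across, 38 mm tall, standing on the clamp's plate; leave alone. Origin under its centre.
- jar: Amber jar with black lid, 56 mm across, 85 mm tall; leave alone. Origin under its centre.
- beaker: White plastic beaker, 56 mm across, 75 mm tall; leave alone. Origin under its centre.
- saucer: White china saucer, 130 mm across, 22 mm tall; leave alone. Origin under its centre.
- tub: White plastic tub, 130 mm across, 65 mm tall; leave alone. Origin under its centre.
- spatula: Slim wood-handled spatula 190 mm long, 14 mm wide, 10 mm thick, lying between robot and clamp; leave alone. Origin under its middle, x along its length.
- brush: Brush 180 mm long, lying on the bench; leave alone. Origin under its middle, x along its length.
- foam: Dark foam block 100 x 70 x 30 mm; leave alone. Origin under its centre.

How it is judged:
On the way, in this order (a step that is already met when the one before it is completed fails the run):
1. the latch knob is turned fully anticlockwise to its stop, the jaw still shut (value of joint latch below 0.08 rad and value of joint jaw below 0.2 rad), for 0.2 s.
2. the jaw is pushed open to its stop and held there by the gripper (value of joint jaw above 0.84 rad and value of joint latch below 0.1 rad and contact force between the fingers and jaw above 1 N), for 0.3 s.
At the end, for the whole second after the job is handed in: The jaw is within 0.06 rad of its open stop and still, the robot's fingers press on it with over 1 N, no loose thing props it, and the latch knob is within 0.1 rad of its anticlockwise stop (all of step 2 and velocity of joint jaw between -0.1 and 0.1 rad/s and contact force between jaw and weight below 0.2 N and contact force between jaw and jar below 0.2 N and contact force between jaw and beaker below 0.2 N and contact force between jaw and saucer below 0.2 N and contact force between jaw and tub below 0.2 N and contact force between jaw and spatula below 0.2 N and contact force between jaw and brush below 0.2 N and contact force between jaw and foam below 0.2 N); the arm keeps its last pose, push and grip.
It fails at once if another thing on the bench is shifted by more than 30 mm or knocked over (distance of any of weight, jar, beaker, saucer, tub, spatula, brush, foam from where it was at the start of the episode above 0.03 m or angle between any of weight, jar, beaker, tub's own z axis and vertical above 0.6 rad).
It also fails if it takes over 48 s, if anything falls off the work surface, if the arm or the gripper's body presses on something with over 40 N, if the wrist force passes 120 N, or if a joint passes its speed limit or range.

## Working session

There is one attempt and no reset: what is moved stays moved. The work goes in short steps, Python scripts to look and compute and a tool call to move; the robot and the scene stay as the last step left them, time stands still between calls to the robot, and variables do not carry over. Pictures are saved under pics/ and viewed, at most 10 in all, crops included, and the job is handed in when it is done.

```bash
ls; mkdir -p pics
```

Run:
```python
from cell import robot
import cv2,numpy as np
for n in("top","scene"):
    c=robot.read_camera(n); cv2.imwrite(f"pics/{n}0.png",c["image"][:,:,::-1]); print(n,c["fx"],c["fy"],c["cx"],c["cy"],np.round(c["pose"],3).tolist())
s=robot.observe();print(s["time"],s["tool_pos"],s["tool_rot"],s["opening"])
```

```text
cell.py
pics
top 439.1077902404866 439.1077902404866 322.7712837618494 236.96268477119995 [[0.018, -0.989, 0.149, 0.42], [-1.0, -0.018, 0.005, 0.065], [-0.002, -0.149, -0.989, 1.083], [0.0, 0.0, 0.0, 1.0]]
scene 516.039953003552 516.039953003552 314.075796634777 254.15140090566237 [[0.847, 0.402, -0.347, 1.069], [0.531, -0.637, 0.558, -0.731], [0.004, -0.657, -0.754, 1.126], [0.0, 0.0, 0.0, 1.0]]
0.1 [0.21771869 0.47760421 0.40414493] [-3.14029983e+00 -2.09360587e-04  2.71378125e+00] 0.09174139864311277
```

View pics/top0.png

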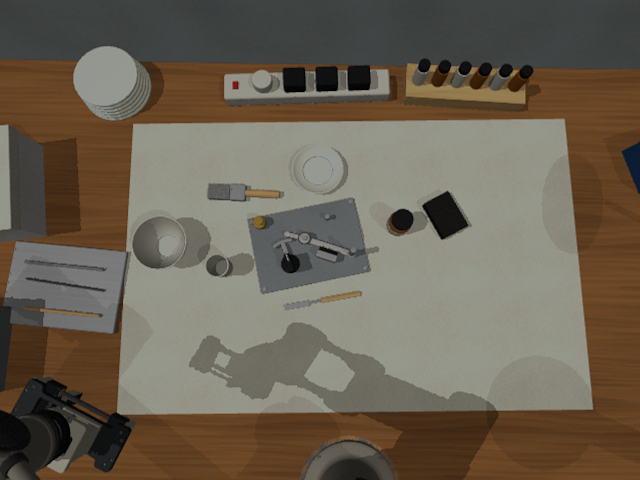

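View pics/scene0.png

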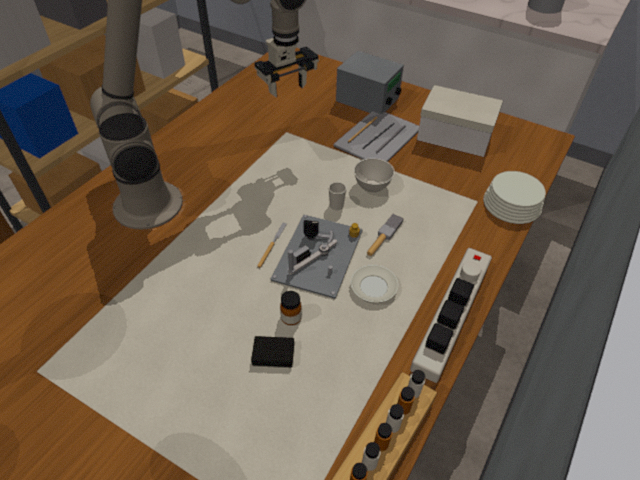

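The top view shows the clamp plate at about (309,246), with corners near (353,198), (370,270), (263,293) and (248,221). The knob is near (290,264) and the post near (352,252). The jar is at (400,221), the beaker at (219,265), the weight at (260,222) and the spatula at (323,300). Next I'll measure the plate and knob.

Create h.py:
```python
import numpy as np,cv2
from cell import robot
def ray(c,u,v,z):
    P=np.array(c["pose"]);d=P[:3,:3]@[(u-c["cx"])/c["fx"],(v-c["cy"])/c["fy"],1]
    return P[:3,3]+d*(z-P[2,3])/d[2]
def pix(c,p):
    P=np.array(c["pose"]);q=P[:3,:3].T@(np.array(p)-P[:3,3]);return q[0]/q[2]*c["fx"]+c["cx"],q[1]/q[2]*c["fy"]+c["cy"]
```

Run:
```python
from h import *
c=robot.read_camera("top");im=c["image"]
hsv=cv2.cvtColor(im,cv2.COLOR_RGB2HSV);print(hsv[280,320],hsv[210,340],hsv[320,320],im[280,320])
roi=np.zeros(im.shape[:2],np.uint8);roi[190:300,235:385]=1
m=((hsv[...,2]<150)&(hsv[...,2]>70)&(hsv[...,1]>20)&(hsv[...,0]>90)&(hsv[...,0]<130)).astype(np.uint8)*roi
m=cv2.morphologyEx(m,cv2.MORPH_OPEN,np.ones((3,3),np.uint8))
cs,_=cv2.findContours(m,cv2.RETR_EXTERNAL,cv2.CHAIN_APPROX_NONE);k=max(cs,key=cv2.contourArea)
pts=np.array([ray(c,u,v,0.01)[:2]*1000 for u,v in k[:,0]],np.float32)
r=cv2.minAreaRect(pts);print(r,cv2.contourArea(k))
crop=cv2.resize(im[190:305,235:385],None,fx=5,fy=5,interpolation=cv2.INTER_CUBIC)
cv2.imwrite("pics/crop.png",crop[:,:,::-1])
```

```text
[105  16  97] [90  8 94] [ 32  22 150] [91 94 97]Traceback (most recent call last):
  File "<stdin>", line 7, in <module>
ValueError: max() iterable argument is empty
```

Run:
```python
from h import *
c=robot.read_camera("top");im=c["image"].astype(int)
roi=np.zeros(im.shape[:2],np.uint8);roi[190:300,235:385]=1
m=((im[...,0]-im[...,2]<5)&(im[...,0]<125)).astype(np.uint8)*roi
m=cv2.morphologyEx(m,cv2.MORPH_OPEN,np.ones((3,3),np.uint8))
m=cv2.morphologyEx(m,cv2.MORPH_OPEN,np.ones((21,21),np.uint8)*1) if 0 else m
cs,_=cv2.findContours(m,cv2.RETR_EXTERNAL,cv2.CHAIN_APPROX_NONE);k=max(cs,key=cv2.contourArea)
pts=np.array([ray(c,u,v,0.01)[:2]*1000 for u,v in k[:,0]],np.float32)
r=cv2.minAreaRect(pts);print(r,cv2.contourArea(k))
x,y=np.array(r[0])/1000;a=np.radians(r[2])
for yaw in (a,a-np.pi/2):
    R=np.array([[np.cos(yaw),-np.sin(yaw)],[np.sin(yaw),np.cos(yaw)]])
    print("yaw",yaw)
    for n,p,z in(("knob",(-40,50),75),("post",(-45,-99),105),("pivot",(15,5),30),("stop",(55,-60),36)):
        w=R@(np.array(p)/1000)+[x,y];print(n,np.round(w,4),np.round(pix(c,[*w,z/1000]),1))
crop=cv2.resize(c["image"][190:305,235:385],None,fx=5,fy=5,interpolation=cv2.INTER_CUBIC)
cv2.drawContours(crop,[((k-[235,190])*5+2)],-1,(255,0,0),1)
cv2.imwrite("pics/crop.png",crop[:,:,::-1])
```

```text
((562.3237915039062, 106.87966918945312), (188.8871612548828, 269.0168151855469), 12.850358963012695) 7936.0
yaw 0.22428107396773575
knob [0.5122 0.1467] [288.7 262.2]
post [5.405e-01 4.000e-04] [353.3 249.5]
pivot [0.5758 0.1151] [304. 238.]
stop [0.6293 0.0606] [326.9 216.2]
yaw -1.346515252827161
knob [0.6022 0.157 ] [285.5 223.6]
post [0.4558 0.1287] [295.  286.5]
pivot [0.5705 0.0934] [312.9 240.3]
stop [0.5161 0.0399] [334.8 262.9]
```

View pics/crop.png

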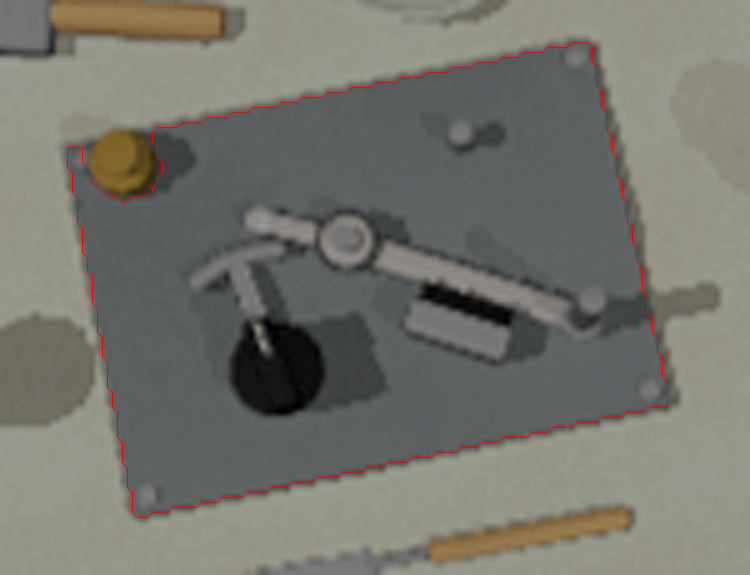

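The plate measures 189 x 269 mm against the nominal 190 x 270. Its yaw is 0.224, and the predicted post top and knob land on the seen ones. The white mark and latch bar point up and slightly left in the image. I'll measure the latch bearing more closely.

Run:
```python
from h import *
c=robot.read_camera("top");im=c["image"].astype(int)
k=np.array([.5122,.1467])
g=im.mean(2)
# white mark: bright pixels on top of the dark knob
sub=[(u,v) for u in range(280,300) for v in range(250,273) if g[v,u]>110]
M=[]
for u,v in sub:
    w=ray(c,u,v,.075)[:2]-k
    if np.hypot(*w)<.026: M.append(w)
M=np.array(M);print("mark",M.round(3).tolist(),np.arctan2(*M.mean(0)[::-1]))
for z in(.03,):
  for cu,cv in((238,262),(248,290),(243,272)):
    w=ray(c,235+(cu-2)/5,190+(cv-2)/5,z)[:2]-k;print(w.round(4),np.hypot(*w),np.arctan2(w[1],w[0]))
```

```text
mark [[0.023, 0.007], [0.017, 0.007], [0.014, 0.007], [0.024, 0.005], [0.01, 0.004], [0.007, 0.004]] 0.3446170036044768
[0.0528 0.021 ] 0.05684009019046381 0.3780026576566533
[0.0393 0.0157] 0.04228663462600723 0.3806446275709999
[0.048  0.0184] 0.05139584718891205 0.3661935412321698
```

The rows are not in the units I measure in: shifts go in shares of 0.3 m and turns go in shares of 2 pi rad. I convert before sending: 0.125 rad / 6.2832 = 0.0199.

Emit:
{"fn": "hand_motion", "kwargs": {
  "steps": [
    [[0,0,0,0,0,0.0199],[0,0,0,0,0,0.0199],[0,0,0,0,0,0.0199],[0,0,0,0,0,0.0199],[0,0,0,0,0,0.0199],[0,0,0,0,0,0.0199],[0,0,0,0,0,0.0199],[0,0,0,0,0,0.0199]]
  ],
  "finger_gap": 0.06
}}

```text
time: 0.92
tool_pos: [0.2178, 0.4777, 0.4046]
tool_rot: [-3.141, 0.0, 1.708]
contact_force: [-0.2, 0.1, -0.5]
opening: 0.06
grip_force: 0.0
```

Emit:
{"fn": "hand_motion", "kwargs": {
  "steps": [
    [[0,0,0,0,0,0.0199],[0,0,0,0,0,0.0199],[0,0,0,0,0,0.0199],[0,0,0,0,0,0.0199],[0,0,0,0,0,0.0199],[0,0,0,0,0,0.0199],[0,0,0,0,0,0.0199],[0,0,0,0,0,0.0199]]
  ]
}}

```text
time: 1.58
tool_pos: [0.2178, 0.4777, 0.4046]
tool_rot: [3.142, 0.0, 0.708]
contact_force: [-0.2, 0.4, -0.2]
opening: 0.0601
grip_force: 0.0
```

To row units: 0.027 m / 0.3 = 0.09, 0.01 m / 0.3 = 0.0333, 0.111 rad / 6.2832 = 0.0177.

Emit:
{"fn": "hand_motion", "kwargs": {
  "steps": [
    [[0,0,0,0,0,0.0177],[0,0,0,0,0,0.0177],[0,0,0,0,0,0.0177],[0.0333,0.09,0,0,0,0],[0.0333,0.09,0,0,0,0],[0.0333,0.09,0,0,0,0],[0.0333,0.09,0,0,0,0],[0.0333,0.09,0,0,0,0]]
  ]
}}

```text
time: 2.25
tool_pos: [0.315, 0.3699, 0.4047]
tool_rot: [3.142, 0.0, 0.381]
contact_force: [-0.0, 0.5, 0.1]
opening: 0.06
grip_force: 0.0
```

Emit:
{"fn": "hand_motion", "kwargs": {
  "steps": [
    [[0.0333,0.09,0,0,0,0],[0.0333,0.09,0,0,0,0],[0.0333,0.09,0,0,0,0],[0.0333,0.09,0,0,0,0],[0.0333,0.09,0,0,0,0],[0.0333,0.09,0,0,0,0],[0.0333,0.09,0,0,0,0],[0.0333,0.09,0,0,0,0]]
  ]
}}

```text
time: 2.92
tool_pos: [0.4697, 0.1989, 0.4047]
tool_rot: [-3.141, 0.0, 0.381]
contact_force: [-0.2, 0.2, -0.4]
opening: 0.0602
grip_force: 0.0
```

To row units: 0.03 m / 0.3 = 0.1, 0.0214 m / 0.3 = 0.0713.

Emit:
{"fn": "hand_motion", "kwargs": {
  "steps": [
    [[0.0223,0.0713,0,0,0,0],[0.0223,0.0713,0,0,0,0],[0.0223,0.0713,0,0,0,0],[0,0,0.1,0,0,0],[0,0,0.1,0,0,0],[0,0,0.1,0,0,0],[0,0,0,0,0,0]]
  ]
}}

```text
time: 3.5
tool_pos: [0.5098, 0.1475, 0.3094]
tool_rot: [-3.139, 0.01, 0.38]
contact_force: [-1.9, -0.4, -0.3]
opening: 0.0598
grip_force: 0.0
```

Run:
```python
from h import *
c=robot.read_camera("wrist");cv2.imwrite("pics/w1.png",c["image"][:,:,::-1])
print("knob axis z75",pix(c,[.5122,.1467,.075]),"z64",pix(c,[.5122,.1467,.064]),pix(c,[.5122+.022*.9305,.1467+.022*.366,.075]),pix(c,[.5122-.022*.9305,.1467-.022*.366,.075]))
```

```text
knob axis z75 (np.float64(324.5298286810997), np.float64(252.44444480881788)) z64 (np.float64(324.3882893869379), np.float64(245.7835610549379)) (np.float64(324.83438875020846), np.float64(213.259290391636)) (np.float64(324.2428086626022), np.float64(289.37287005694253))
```

View pics/w1.png

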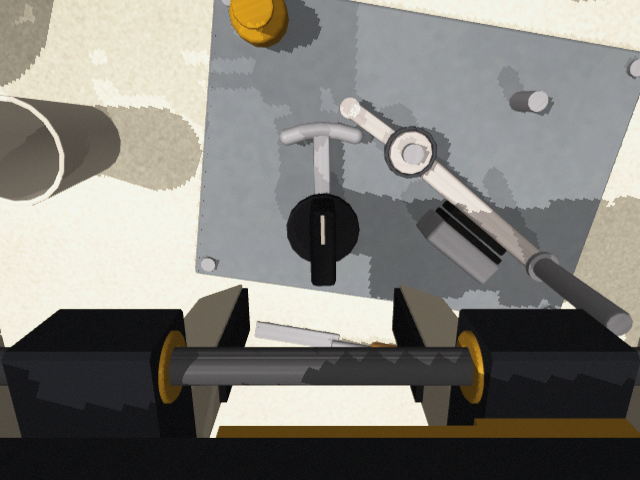

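The wrist view shows the grip bar vertical at column 323, top spanning about rows 208–284. That is within 1 mm sideways of the prediction and aligned with the tool's x. Next I descend and grip.

To row units: 0.023 m / 0.3 = 0.0767, 0.0225 m / 0.3 = 0.075.

Emit:
{"fn": "hand_motion", "kwargs": {
  "steps": [
    [[0,0,0.0767,0,0,0],[0,0,0.0767,0,0,0],[0,0,0.0767,0,0,0],[0,0,0.075,0,0,0],[0,0,0,0,0,0],[0,0,0,0,0,0]]
  ]
}}

```text
time: 4.05
tool_pos: [0.512, 0.1483, 0.2244]
tool_rot: [3.142, -0.0, 0.381]
contact_force: [0.5, 1.1, -0.1]
opening: 0.0605
grip_force: 0.0
```

Emit:
{"fn": "hand_motion", "kwargs": {
  "steps": [
    [[0,0,0,0,0,0],[0,0,0,0,0,0],[0,0,0,0,0,0],[0,0,0,0,0,0],[0,0,0,0,0,0],[0,0,0,0,0,0]]
  ],
  "finger_gap": 0,
  "clamp_n": 15
}}

```text
time: 4.55
tool_pos: [0.5115, 0.1481, 0.2236]
tool_rot: [3.141, -0.001, 0.381]
contact_force: [-1.0, -0.5, -0.0]
opening: 0.0249
grip_force: 0.0
```

Emit:
{"fn": "hand_motion", "kwargs": {
  "steps": [
    [[0,0,0,0,0,0],[0,0,0,0,0,0],[0,0,0,0,0,0],[0,0,0,0,0,0],[0,0,0,0,0,0],[0,0,0,0,0,0]]
  ]
}}

```text
time: 5.05
tool_pos: [0.5115, 0.1478, 0.2233]
tool_rot: [3.141, -0.0, 0.381]
contact_force: [0.5, -3.4, 1.4]
opening: 0.0137
grip_force: 15.0
```

Emit:
{"fn": "hand_motion", "kwargs": {
  "steps": [
    [[0,0,0,0,0,-0.0159],[0,0,0,0,0,-0.0159],[0,0,0,0,0,-0.0159],[0,0,0,0,0,-0.0159],[0,0,0,0,0,-0.0159],[0,0,0,0,0,-0.0159],[0,0,0,0,0,-0.0159],[0,0,0,0,0,-0.0159]]
  ]
}}

```text
time: 5.72
tool_pos: [0.5122, 0.1472, 0.2233]
tool_rot: [3.139, 0.001, 1.186]
contact_force: [3.5, -7.6, -0.3]
opening: 0.0138
grip_force: 15.0
```

To row units: -0.08 rad / 6.2832 = -0.0127.

Emit:
{"fn": "hand_motion", "kwargs": {
  "steps": [
    [[0,0,0,0,0,-0.0127],[0,0,0,0,0,-0.0127],[0,0,0,0,0,-0.0095],[0,0,0,0,0,-0.0064],[0,0,0,0,0,-0.0064],[0,0,0,0,0,-0.0032],[0,0,0,0,0,0],[0,0,0,0,0,0]]
  ]
}}

```text
time: 6.38
tool_pos: [0.5124, 0.1474, 0.2234]
tool_rot: [3.139, 0.0, 1.5]
contact_force: [4.7, -6.4, -1.3]
opening: 0.015
grip_force: 15.8
```

```bash
python3 -c "
from h import *
s=robot.observe();print(s['torque'],s['qpos'])"
```

```text
[-1.1100403  -0.60699058 -0.38906403] [ 1.36500748e-01  5.69767560e-01  1.72265281e+00 -1.13308216e-03
  8.46424154e-01  2.08207951e-01]
```

The knob resists and the pads give slightly past the expected angle, so it is at its stop. I release it, lift, and move above the post.

Emit:
{"fn": "hand_motion", "kwargs": {
  "steps": [
    [[0,0,0,0,0,0],[0,0,0,0,0,0],[0,0,0,0,0,0],[0,0,0,0,0,0],[0,0,0,0,0,0],[0,0,0,0,0,0]]
  ],
  "finger_gap": 0.055
}}

```text
time: 6.88
tool_pos: [0.5113, 0.1482, 0.2232]
tool_rot: [-3.141, -0.0, 1.501]
contact_force: [-0.8, 0.5, -0.1]
opening: 0.0504
grip_force: 0.0
```

Emit:
{"fn": "hand_motion", "kwargs": {
  "steps": [
    [[0,0,-0.0833,0,0,0],[0,0,-0.0833,0,0,0],[0,0,-0.0833,0,0,0],[0,0,-0.0833,0,0,0],[0,0,-0.0833,0,0,0],[0,0,0,0,0,0.0159],[0,0,0,0,0,0.0159],[0,0,0,0,0,0]]
  ]
}}

```text
time: 7.55
tool_pos: [0.5113, 0.1481, 0.3488]
tool_rot: [3.141, -0.001, 1.297]
contact_force: [-0.2, 0.1, -0.6]
opening: 0.0549
grip_force: 0.0
```

Emit:
{"fn": "hand_motion", "kwargs": {
  "steps": [
    [[-0.0893,0.0443,0,0,0,0],[-0.0893,0.0443,0,0,0,0],[-0.0893,0.0443,0,0,0,0],[-0.0893,0.0443,0,0,0,0],[-0.0893,0.0443,0,0,0,0],[0,0,0,0,0,0],[0,0,0,0,0,0]]
  ]
}}

```text
time: 8.13
tool_pos: [0.5399, -0.0001, 0.3477]
tool_rot: [-3.141, -0.0, 1.3]
contact_force: [0.5, 0.4, -0.1]
opening: 0.0553
grip_force: 0.0
```

Run:
```python
from h import *
c=robot.read_camera("wrist");cv2.imwrite("pics/w2.png",c["image"][:,:,::-1])
print("post z105",pix(c,[.5405,.0004,.105]),"z30",pix(c,[.5405,.0004,.03]),"knob",pix(c,[.5122,.1467,.075]))
c=robot.read_camera("top")
cv2.imwrite("pics/t2.png",cv2.resize(c["image"][190:305,235:385],None,fx=5,fy=5,interpolation=cv2.INTER_CUBIC)[:,:,::-1])
```

```text
post z105 (np.float64(322.0214652950823), np.float64(253.513140312296)) z30 (np.float64(321.7022469138296), np.float64(219.09073180859505)) knob (np.float64(198.68579185288755), np.float64(1.4835627219534615))
```

View pics/w2.png

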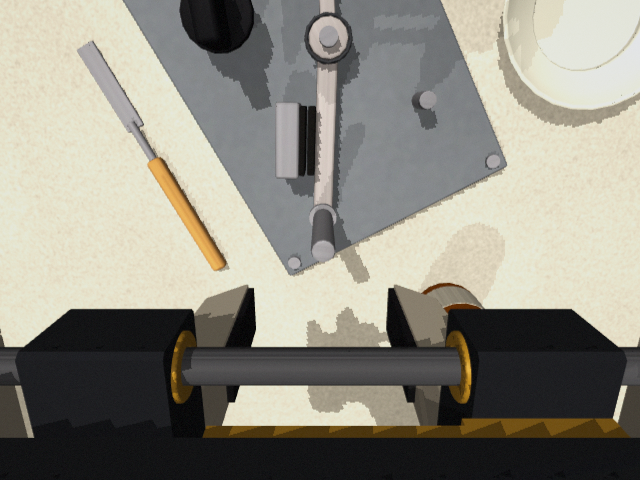

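View pics/t2.png

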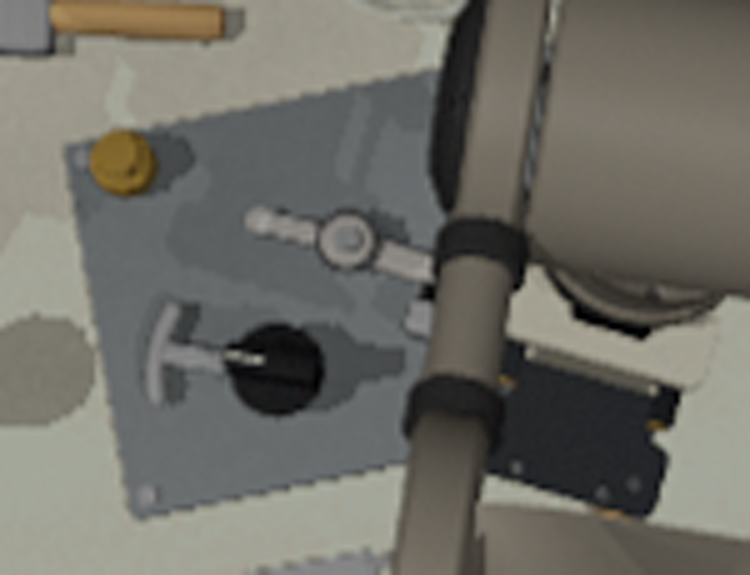

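The wrist view shows the post top at (322,250), midway between the pads. The top view shows the latch T near (160,353) in the crop, pointing left, which is about 1.4 rad in world and so at the stop. I descend and pinch the post.

To row units: 0.0272 m / 0.3 = 0.0907.

Emit:
{"fn": "hand_motion", "kwargs": {
  "steps": [
    [[0,0,0.0907,0,0,0],[0,0,0.0907,0,0,0],[0,0,0.0907,0,0,0],[0,0,0.0907,0,0,0],[0,0,0,0,0,0]]
  ]
}}

```text
time: 8.65
tool_pos: [0.5378, 0.0028, 0.2348]
tool_rot: [-3.132, 0.001, 1.304]
contact_force: [-1.3, 0.1, -0.9]
opening: 0.0547
grip_force: 0.0
```

Emit:
{"fn": "hand_motion", "kwargs": {
  "steps": [
    [[0,0,0,0,0,0],[0,0,0,0,0,0],[0,0,0,0,0,0],[0,0,0,0,0,0],[0,0,0,0,0,0],[0,0,0,0,0,0],[0,0,0,0,0,0],[0,0,0,0,0,0]]
  ],
  "finger_gap": 0,
  "clamp_n": 30
}}

```text
time: 9.32
tool_pos: [0.5406, 0.0009, 0.2401]
tool_rot: [3.138, -0.0, 1.301]
contact_force: [3.9, -0.2, 2.1]
opening: 0.0133
grip_force: 30.0
```

Emit:
{"fn": "hand_motion", "kwargs": {
  "steps": [
    [[0,0,0,0,0,0],[0,0,0,0,0,0],[0,0,0,0,0,0],[0,0,0,0,0,0]]
  ]
}}

```text
time: 9.65
tool_pos: [0.5406, 0.0009, 0.24]
tool_rot: [3.139, -0.0, 1.301]
contact_force: [5.2, -1.5, 2.7]
opening: 0.0133
grip_force: 30.0
```

To row units: 0.006 m / 0.3 = 0.02, -0.05 rad / 6.2832 = -0.008.

Emit:
{"fn": "hand_motion", "kwargs": {
  "steps": [
    [[0,0.02,0,0,0,-0.008],[0,0.02,0,0,0,-0.008],[0,0.02,0,0,0,-0.008],[0,0.02,0,0,0,-0.008],[0,0.02,0,0,0,-0.008],[0,0.02,0,0,0,-0.008],[0,0,0,0,0,0]]
  ]
}}

```text
time: 10.23
tool_pos: [0.5754, -0.0045, 0.2399]
tool_rot: [-3.14, 0.0, 1.603]
contact_force: [-3.7, -3.1, 9.2]
opening: 0.0129
grip_force: 30.0
```

To row units: 0.006 m / 0.3 = 0.02, -0.05 rad / 6.2832 = -0.008.

Emit:
{"fn": "hand_motion", "kwargs": {
  "steps": [
    [[0,0.02,0,0,0,-0.008],[0,0.02,0,0,0,-0.008],[0,0.02,0,0,0,-0.008],[0,0.02,0,0,0,-0.008],[0,0.02,0,0,0,-0.008],[0,0.02,0,0,0,-0.008],[0,0.02,0,0,0,-0.008],[0,0,0,0,0,0]]
  ]
}}

```text
time: 10.9
tool_pos: [0.6166, 0.0024, 0.24]
tool_rot: [-3.14, 0.001, 1.953]
contact_force: [-1.9, -6.8, 8.0]
opening: 0.0134
grip_force: 30.0
```

Emit:
{"fn": "hand_motion", "kwargs": {
  "steps": [
    [[0,0.02,0,0,0,-0.008],[0,0.02,0,0,0,-0.008],[0,0.02,0,0,0,-0.008],[0,0.0167,0,0,0,-0.0064],[0,0.01,0,0,0,0],[0,0.0067,0,0,0,0],[0,0,0,0,0,0],[0,0,0,0,0,0]]
  ]
}}

```text
time: 11.57
tool_pos: [0.6409, 0.0142, 0.24]
tool_rot: [-3.138, 0.002, 2.141]
contact_force: [-2.5, -9.8, 6.6]
opening: 0.0131
grip_force: 30.0
```

Run:
```python
from h import *
s=robot.observe();p=s["tool_pos"][:2]-np.array([.5758,.1151]);print(s["tool_pos"],np.hypot(*p),np.arctan2(p[1],p[0])%6.283-4.19-.224)
```

```text
[0.6408745  0.01418817 0.24003314] 0.12007451161851686 0.8709605134856535
```

To row units: 0.002 m / 0.3 = 0.0067.

Emit:
{"fn": "hand_motion", "kwargs": {
  "steps": [
    [[0,0.0067,0,0,0,0],[0,0.0067,0,0,0,0],[0,0.0067,0,0,0,0],[0,0,0,0,0,0],[0,0,0,0,0,0],[0,0,0,0,0,0]]
  ]
}}

```text
time: 12.07
tool_pos: [0.6457, 0.0171, 0.24]
tool_rot: [-3.138, 0.002, 2.141]
contact_force: [-3.3, -11.5, 6.8]
opening: 0.0136
grip_force: 30.0
```

Run:
```python
from h import *
s=robot.observe();p=s["tool_pos"][:2]-np.array([.5758,.1151]);print(s["tool_pos"],np.hypot(*p),np.arctan2(p[1],p[0])%6.283-4.19-.224)
c=robot.read_camera("wrist");cv2.imwrite("pics/w3.png",c["image"][:,:,::-1])
```

```text
[0.64573965 0.0171057  0.24001519] 0.1203928527265585 0.9180727809307954
```

View pics/w3.png

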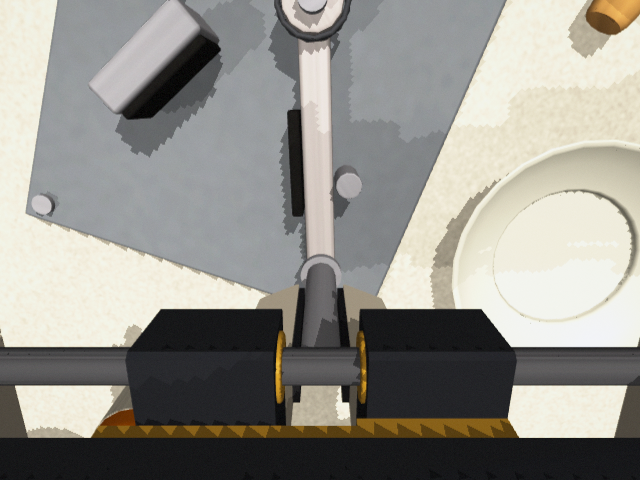

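The wrist view shows the arm column at (318,185), touching or nearly touching the stop pin at (348,185). I push a little further until the force rises clearly.

To row units: 0.002 m / 0.3 = 0.0067.

Emit:
{"fn": "hand_motion", "kwargs": {
  "steps": [
    [[0,0.0067,0,0,0,0],[0,0.0067,0,0,0,0],[0,0,0,0,0,0],[0,0,0,0,0,0],[0,0,0,0,0,0],[0,0,0,0,0,0]]
  ]
}}

```text
time: 12.62
tool_pos: [0.6475, 0.0178, 0.2398]
tool_rot: [-3.131, 0.001, 2.14]
contact_force: [-14.7, -18.9, 11.9]
opening: 0.0135
grip_force: 30.0
```

Run:
```python
from h import *
s=robot.observe();p=s["tool_pos"][:2]-np.array([.5758,.1151]);print(s["tool_pos"],np.hypot(*p),np.arctan2(p[1],p[0])%6.283-4.19-.224,s["contact_force"])
```

```text
[0.64745363 0.01776939 0.23984196] 0.12086145218766332 0.9328064039396298 [-14.68589144 -18.8748313   11.93286787]
```

The force along the push rose to about 23 N while the advance stalled, so the jaw is at its stop. One last check of the latch before handing in.

Run:
```python
from h import *
c=robot.read_camera("top")
cv2.imwrite("pics/t4.png",cv2.resize(c["image"][160:320,190:430],None,fx=3,fy=3,interpolation=cv2.INTER_CUBIC)[:,:,::-1])
```

```text
(no output)
```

View pics/t4.png

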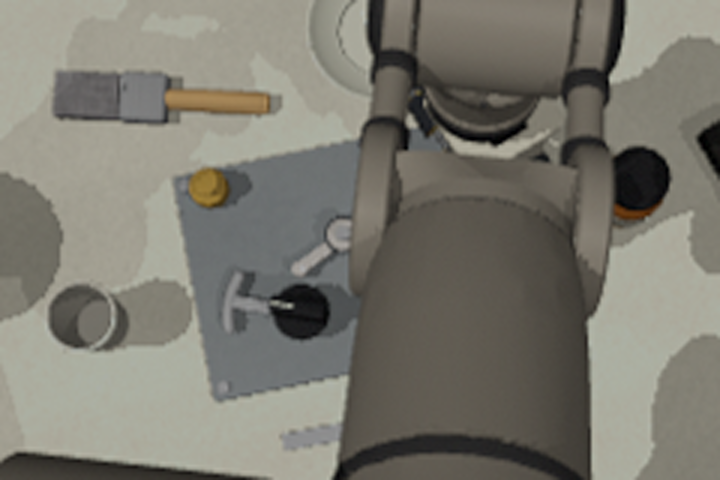

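The latch T is still at about (232,300), pointing left and clear of the jaw's tail, which has swung to (298,268). The weight, beaker, brush and jar stand where they were.

```bash
python3 -c "
from cell import robot
print(robot.hand_in())"
```

```text
the job is handed in; nothing more can be done
None
```

I turned the latch knob to its anticlockwise stop, pushed the jaw open to its stop and handed in with the gripper still holding it there at about 12.7 s; the hand-in gave no verdict, and nothing I could see in the last picture had been disturbed.

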